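# Touch-test the drying gypsum star

### The arm

A 6-joint arm with a two-finger parallel gripper is mounted at the origin on a cart in front of the work surface, level with it; the furniture and walls round the work are solid. World frame = base frame: x ahead of the robot, y to its left, z up, the work surface at z = 0. Lengths are in mm, angles in rad, forces in N, time in s.
With the tool pointing down it reaches from about 350 to 875 mm from the base axis. Payload 4.2 kg.
Tool frame: the origin (TCP) lies midway between the tips of the shut fingers; the grasp point (between the pads) lies 19 mm behind it (arm.hold_point_z is the z of the grasp point in the tool frame, in mm); z points along the fingers, y is the direction in which the jaws open and shut (so a half turn about z gives the same grasp; the last joint's range is limited). The gripper opens to 85 mm and grips with 20 to 120 N. Pads are 22 mm wide; open, the fingers measure 114 mm over their backs; the gripper's body (76 mm by 85 mm) begins 54 mm behind the grasp point. The pads swing forward as they close: fully open they stand 13 mm farther back than shut.
Start: joints at [1.408, 0.385, 0.008, 0, -1.194, -0.259], TCP at [255.844, 570.213, 231.312] pointing down, gripper open.
Joint ranges: [-3.14, 3.14], [-1.21, 2.06], [-1.07, 1.41], [-3.16, 2.05], [-2.99, -0.16], [-3.1, 3.1]. Speed limits (rad/s): [2.79, 2.79, 3.14, 3.14, 3.14, 3.14].

### API

Orientations are given as a unit quaternion [x, y, z, w].
In Python, from bench import sensors, optics, workorder, arm gives the robot as it stands. The module is installed in compiled form; this text tells all that it offers.
- The arm moves only by the tool servo_tool, never from a script. Its argument "deltas" is one flat list of numbers, 7 for each row, row after row: the turn, a rotation vector about the tool's x, y, z in rad, then the shift along the tool's x, y, z in m, then the finger opening in m, from 0 to 0.0854. A call has 1 to 20 rows; each row shifts and turns the commanded pose from where the row before left it, along the tool's axes as they then stand; what a row does not reach is not made up. A row lasts 1/12 s, in which the tool goes at most 41.7 mm and 7.16 degrees, less where a joint would pass 70% of its speed; a pose out of reach is approached as far as the arm can. A call is refused whole if a number of a shift passes 0.0417 or a number of a turn 0.125, either way. A call with a gripper value outside its range is refused whole. The fingers move at their own pace and stop on an object; the grip force is fixed at half the most. Time passes only in rows, so rows that do not move let the fingers close. It gives the time, the measured TCP pose, the force and the opening at its end, in the units of the state.
- sensors.read_state(): the state, without advancing time (a new reading comes with each control period).
- optics.get_image(name): name is "scene" or "side" or "wrist"; returns a dict with "img" (400x640x3 uint8, red, green, blue), "fov_y" (degrees; the focal length in pixels is half the picture's height over the tangent of half this angle, whatever the lens; pixels are square), "cx", "cy" (the principal point, pixels), "distortion" ([k1, k2, p1, p2, k3] as OpenCV has them; the pictures are not rectified), "R" (3x3) and "t" (3): a world point X has camera coordinates R X + t. Camera axes: x right, y down, z forward; pixel columns grow to the right and rows downward; lengths in mm; the calibration is good to about 2 mm. A picture is of the moment at which its call begins. There is no depth.
- workorder.job_done(): hands the job in, once; it reports no verdict.
The state is a dict: "clock": time; "joints": joint angles; "joint_vel": joint speeds; "joint_efforts": joint torques, N m; "position": TCP position; "ee_rot": TCP orientation; "contact_force": force on the tool from outside, world axes, zero at the start; "wrist_torque": the same for the moment, N m; "gripper_width": finger opening in mm.
Only numpy, scipy, OpenCV 4.12 (cv2) and the standard library are available. Lean on these libraries where they do the work, as an engineer would, in place of code of your own. Each camera call takes 0.05 s, during which the arm holds its last target. There are 200 camera calls.

### The job

The carved gypsum pieces are drying on the slatted rack, whose deck floats on soft springs. Feel whether the star is dry: rest closed fingertips lightly on the middle of its top for about a second, without pressing the deck down to its stop and without shifting or picking up the star, then raise the hand well clear. Do not touch the heart, the round medallion, the rack, or the brush and sanding block beside it.

Things in the scene. Friction and masses are not known exactly. Their poses are not given: they have to be found in the camera images.
- star: The piece to touch: cream-white gypsum star with many short points, 84 mm across, 18 mm thick, lying flat and loose on the rack, about 75 g. Flat solid top; origin at the centre of its underside, z up, so the middle of its top is 18 mm above the origin.
- heart: Cream-white gypsum heart, 52 x 58 mm, 16 mm thick, lying loose on the rack; leave it alone. Origin at the centre of its underside, z up.
- medallion: Cream-white round gypsum medallion, 68 mm across, 15 mm thick, lying loose on the rack; leave it alone. Origin at the centre of its underside, z up.
- rack: Low wooden drying rack, standing fixed on the table, 340 mm long (its y axis), 130 mm wide (x), 40 mm high. Origin at the centre of its underside. Its slatted deck floats on four soft springs; the three pieces lie in a row along it about 110 mm apart, in any order, so their undersides are about 40 mm above the table.
- deck_top (a point): Centre of the top of the rack's slatted deck, z up, about 40 mm above the table at rest.
- deck (a joint): How far the rack's deck is pushed down on its springs, in m: 0 at its highest, 0.012 at the bottom stop; at rest under the pieces less than 0.001. It stays level, yields straight down by about 1 mm per newton, and springs back.
- brush: Flat paint brush with red handle, 190 mm long (its y axis), 32 mm wide, 12 mm high, lying loose on the table on the robot's side of the rack; leave it alone. Origin at the centre of its underside.
- block: Cork sanding block, 54 x 98 x 28 mm (long along its y axis), loose on the table on the robot's side of the rack; leave it alone. Origin at the centre of its underside.
Things that resemble listed ones, but are neither listed nor needed, are in the scene too. What is shaped like the star but brown is not meant.

How it is judged (in metres and radians):
On the way:
1. fingertips rest on the middle of the star (within 30 mm of its centre) for at least half a second (contact force between the fingers and star above 0.3 N and horizontal distance between the grasp point and star below 0.03 m), for 0.5 s.
At the end, for the whole second after the job is handed in: After the touch the hand is at least 100 mm from the star; the star lies flat and at rest on the rack within 10 mm of where it began, and the heart, medallion, brush and sanding block are within 8 mm of where they began (distance between the grasp point and star above 0.1 m and linear speed of star below 0.01 m/s and z of star in the frame of deck_top below 0.003 m and angle between star's own z axis and vertical below 0.05 rad and distance of star from where it was at the start of the episode below 0.01 m and distance of each of heart, medallion, brush, block from where it was at the start of the episode below 0.008 m).
It fails at once if the star is pressed hard (over 20 N, or down to the bottom stop of the deck, beyond 11.5 mm) (value of joint deck above 0.0115 m or contact force between any of the arm, the fingers and star above 20 N).
It fails at once if the star is shifted out of its place by more than 10 mm (distance of star from where it was at the start of the episode above 0.01 m).
It fails at once if the star is lifted off the rack or tipped (z of star in the frame of deck_top above 0.006 m or angle between star's own z axis and vertical above 0.12 rad).
It fails at once if the heart, the medallion or the rack is touched, or a piece moved by 8 mm (contact force between any of the arm, the fingers and heart above 0.5 N or distance of any of heart, medallion from where it was at the start of the episode above 0.008 m or contact force between any of the arm, the fingers and medallion above 0.5 N or contact force between any of the arm, the fingers and rack above 0.5 N).
It fails at once if the brush or the sanding block is touched or moved by 8 mm (contact force between any of the arm, the fingers and brush above 0.5 N or distance of any of brush, block from where it was at the start of the episode above 0.008 m or contact force between any of the arm, the fingers and block above 0.5 N).
It also fails if it takes over 32 s, if anything falls off the work surface, if the arm or the gripper's body presses on something with over 40 N, if the wrist force passes 120 N, or if a joint passes its speed limit or range.

## Working session

There is one attempt and no reset: what is moved stays moved. The work goes in short steps, Python scripts to look and compute and a tool call to move; the robot and the scene stay as the last step left them, time stands still between calls to the robot, and variables do not carry over. Pictures are saved under pics/ and viewed, about 8 in all and at most 12, crops included, and the job is handed in when it is done.

Besides the shell and the picture viewer there is one more tool, called after "Request:" by a JSON object that holds its "fn" and its "kwargs". servo_tool: Moves the arm, as the interface text tells. Its arguments: {"type":"object","properties":{"deltas":{"type":"array","items":{"type":"number"}}},"required":["deltas"]}

```bash
mkdir -p pics; cat > h.py <<'E'
import numpy as np, cv2
from bench import sensors, optics, workorder, arm
def cam(n):
    d=optics.get_image(n); f=200/np.tan(np.radians(d["fov_y"])/2)
    d["K"]=np.array([[f,0,d["cx"]],[0,f,d["cy"]],[0,0,1.]]); d["D"]=np.array(d["distortion"],float)
    d["R"]=np.array(d["R"]);d["t"]=np.array(d["t"]); return d
def ray(d,px,z):
    u=cv2.undistortPoints(np.array(px,float).reshape(-1,1,2),d["K"],d["D"]).reshape(-1,2)
    r=np.c_[u,np.ones(len(u))]@d["R"]; c=-d["R"].T@d["t"]
    return c+r*((z-c[2])/r[:,2])[:,None]
def save(d,n): cv2.imwrite("pics/"+n+".png",d["img"][:,:,::-1])
E
python3 - <<'E'
from h import *
s=sensors.read_state();print({k:np.round(s[k],3) for k in s}, arm.hold_point_z)
a=cam("scene");b=cam("side");
cv2.imwrite("pics/a.png",np.vstack([a["img"],b["img"]])[:,:,::-1][::1])
save(a,"scene");save(b,"side");print(-a["R"].T@a["t"],-b["R"].T@b["t"])
w=cam("wrist");save(w,"wrist");print(-w["R"].T@w["t"])
E
```

```text
{'clock': np.float64(0.0), 'joints': array([ 1.408e+00,  3.860e-01,  7.000e-03, -1.000e-03, -1.194e+00,
       -2.590e-01]), 'joint_vel': array([-0.001, -0.001, -0.001, -0.002,  0.   , -0.002]), 'joint_efforts': array([-1.0000e-03, -3.9229e+01,  1.8840e+01,  4.1860e+00, -5.0000e-03,
       -0.0000e+00]), 'position': array([255.629, 569.677, 230.205]), 'ee_rot': array([ 0.978, -0.209, -0.   ,  0.001]), 'contact_force': array([-0.338, -0.128, -0.862]), 'wrist_torque': array([ 0.007, -0.012,  0.   ]), 'gripper_width': np.float64(85.356)} -18.700000000000003
[  96.04103211 -442.54002308  875.30595021] [ 259.65620719 -391.82285291  591.59232843]
[328.82277289 538.50735435 373.31356757]
```

View pics/scene.png

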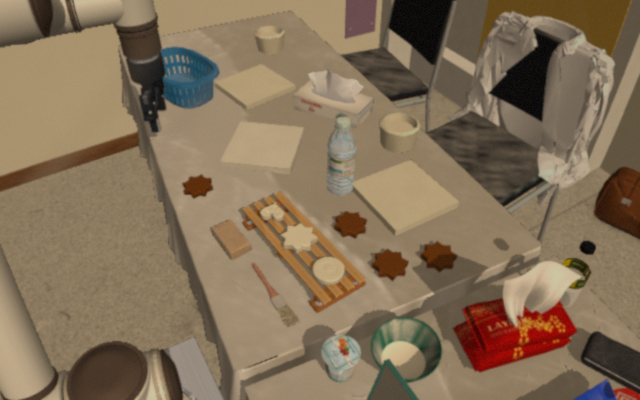

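View pics/side.png

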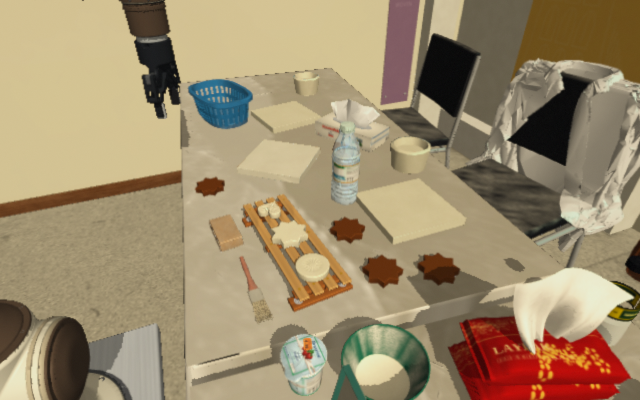

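The star is the middle piece, at scene (299,237) and side (290,234). The heart is at scene (272,212), the medallion at (328,270). I'll measure them next.

```bash
python3 - <<'E'
from h import *
for n,roi in (("scene",(240,190,370,310)),("side",(240,190,355,310))):
    d=cam(n);x0,y0,x1,y1=roi
    hsv=cv2.cvtColor(d["img"],cv2.COLOR_RGB2HSV)
    for p in [(299,237),(328,270),(310,262),(265,245)]: print(p,hsv[p[1],p[0]])
    c=hsv[y0:y1,x0:x1].astype(int); m=((c[...,2]>185)&(c[...,1]<95)).astype(np.uint8)
    m=cv2.morphologyEx(m,cv2.MORPH_OPEN,np.ones((3,3)))
    k,l,st,ce=cv2.connectedComponentsWithStats(m)
    for i in range(1,k):
        if st[i,4]>60:
            p=ce[i]+[x0,y0]; print(n,st[i],p.round(1),ray(d,[p],57).round(1))
    o=d["img"][y0:y1,x0:x1].copy(); o2=o.copy(); o2[m>0]=[255,0,255]
    cv2.imwrite(f"pics/m_{n}.png",cv2.resize(np.hstack([o,o2]),None,fx=3,fy=3)[:,:,::-1])
    # rack corners
    print("ends", ray(d,{"scene":[(243,208),(277,193),(317,308),(364,288)],"side":[(243,207),(287,195),(291,305),(351,288)]}[n],40).round(0).tolist())
E
```

```text
(299, 237) [ 19  87 194]
(328, 270) [ 18  88 194]
(310, 262) [ 15 157 148]
(265, 245) [ 16  76 154]
scene [ 22  15  21  13 158] [272.4 211. ] [[425.6 349.9  57. ]]
scene [ 45  35  30  24 498] [298.8 236.3] [[440.6 247.   57. ]]
scene [ 75  68  28  24 524] [328.6 269.4] [[449.7 132.   57. ]]
ends [[375.0, 411.0, 40.0], [471.0, 419.0, 40.0], [386.0, 70.0, 40.0], [495.0, 65.0, 40.0]]
(299, 237) [ 23  69 229]
(328, 270) [ 22  79 185]
(310, 262) [ 22  79 212]
(265, 245) [ 16 117 120]
side [  0   0  32  18 341] [252.2 196.1] [[399.4 414.3  57. ]]
side [ 18  13  22  15 232] [269.5 209.8] [[423.4 342.3  57. ]]
side [ 33  31  35  27 640] [289.6 233.6] [[439.3 240.6  57. ]]
side [77 41 10 12 88] [322. 236.] [[500.8 206.8  57. ]]
side [89 55 10 10 67] [333.8 249.5] [[506.8 157.9  57. ]]
side [ 56  64  33  27 709] [312.5 266.6] [[448.8 128.   57. ]]
side [ 97  68  18  26 216] [347.8 267.9] [[510.6  99.2  57. ]]
side [ 18  74  30  46 928] [272.4 287.5] [[361.7 105.3  57. ]]
side [  0 100  12  20 177] [244.2 301. ] [[306.6  93.4  57. ]]
side [105 110  10  10  92] [349.4 304.9] [[474.4  16.4  57. ]]
ends [[372.0, 402.0, 40.0], [488.0, 411.0, 40.0], [384.0, 68.0, 40.0], [501.0, 65.0, 40.0]]
```

View pics/m_scene.png

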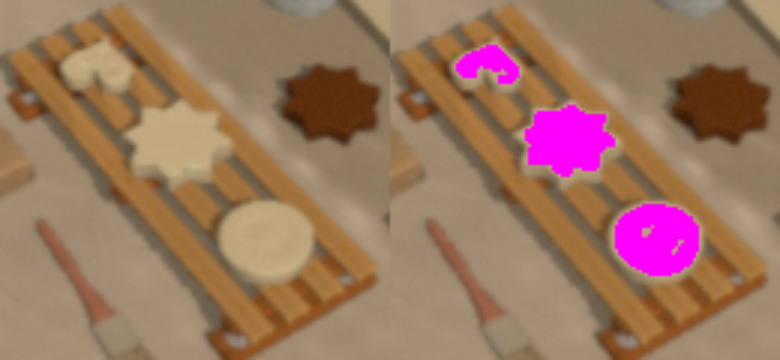

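Request:
{"fn": "servo_tool", "kwargs": {"deltas": [0,0,0,0.012,0.011,0,0,0,0,0,0.024,0.022,0,0,0,0,0,0.024,0.022,0,0,0,0,0,0.024,0.022,0,0,0,0,0,0.024,0.022,0,0,0,0,0,0.024,0.022,0,0,0,0,0,0.024,0.022,0,0,0,0,0,0.024,0.022,0,0,0,0,0,0.024,0.022,0,0,0,0,0,0.024,0.022,0,0,0,0,0,0.012,0.011,0,0,0,0,0,0,0,0,0,0,0,0,0,0,0,0,0,0,0,0,0,0,0]}}

```text
clock: 1.42
position: [384.7, 271.7, 231.4]
ee_rot: [0.978, -0.209, 0.0, -0.0]
contact_force: [-0.0, 0.8, -0.7]
gripper_width: -0.5
```

```bash
python3 - <<'E'
from h import *
d=cam("wrist");save(d,"w1");s=sensors.read_state()
print(-d["R"].T@d["t"],{k:np.round(s[k],3) for k in ("clock","position","ee_rot","contact_force","gripper_width")})
E
```

```text
[457.79630969 240.17206598 374.39024128] {'clock': np.float64(1.467), 'position': array([384.645, 272.012, 231.356]), 'ee_rot': array([ 0.978, -0.209,  0.   , -0.   ]), 'contact_force': array([0.22 , 0.411, 0.667]), 'gripper_width': np.float64(0.211)}
```

View pics/w1.png

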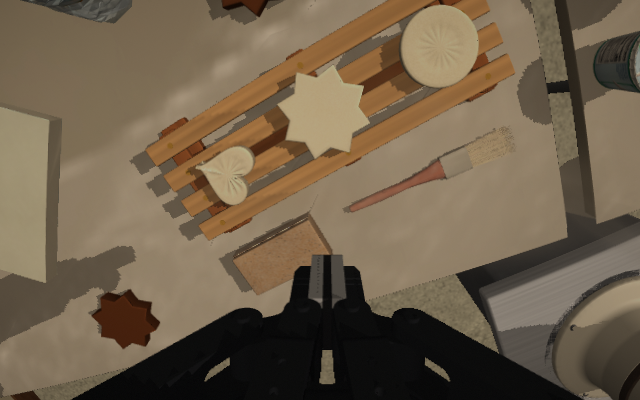

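The wrist view shows the star at about (325,111), the heart at (230,175), the medallion at (440,46), and the shut fingertips near (328,262).

```bash
python3 - <<'E'
from h import *
d=cam("wrist");x0,y0,x1,y1=270,55,380,165
hsv=cv2.cvtColor(d["img"],cv2.COLOR_RGB2HSV)
print(hsv[111,325],hsv[100,385],hsv[50,440])
m=((hsv[...,1]<100)&(hsv[...,2]>175)).astype(np.uint8)
m=cv2.morphologyEx(m,cv2.MORPH_OPEN,np.ones((3,3)))
k,l,st,ce=cv2.connectedComponentsWithStats(m)
for i in range(1,k):
    if st[i,4]>800: print(st[i],ce[i].round(1),ray(d,[ce[i]],58).round(1))
for p in [(325,111)]: print(ray(d,[p],58))
i=l[111,325]; c=max(cv2.findContours((l==i).astype(np.uint8),0,2)[0],key=len).reshape(-1,2)
(x,y),r=cv2.minEnclosingCircle(c);P=ray(d,c,58)[:,:2].astype(np.float32);print((x,y,r),cv2.minEnclosingCircle(P))
E
```

```text
[ 20  82 180] [ 15 153 147] [ 19  86 172]
[ 280   67   88   88 4840] [324.2 110.9] [[442.5 250.   58. ]]
[ 202  147   50   55 1282] [228.3 172.5] [[428.6 352.9  58. ]]
[[442.12025862 249.41028623  58.        ]]
(323.85467529296875, 110.57881927490234, 45.378334045410156) ((441.8629455566406, 250.32652282714844), 38.93561935424805)
```

Request:
{"fn": "servo_tool", "kwargs": {"deltas": [0,0,0,0.02,-0.001,0,0,0,0,0,0.02,-0.001,0,0,0,0,0,0.021,0,0,0,0,0,0,0,0,0,0,0,0,0,0,0,0.02,0,0,0,0,0,0,0.03,0,0,0,0,0,0,0.03,0,0,0,0,0,0,0.03,0,0,0,0,0,0,0.02,0,0,0,0,0,0,0.01,0,0,0,0,0,0,0.005,0,0,0,0,0,0,0,0,0,0,0,0,0,0,0,0,0,0,0,0,0,0]}}

```text
clock: 2.68
position: [441.7, 249.0, 87.3]
ee_rot: [0.978, -0.209, 0.001, -0.001]
contact_force: [0.8, 0.5, -0.2]
gripper_width: -0.1
```

```bash
python3 - <<'E'
from h import *
s=sensors.read_state();print({k:np.round(s[k],3) for k in ("clock","position","ee_rot","contact_force","gripper_width")})
a=cam("wrist");b=cam("side");
cv2.imwrite("pics/c.png",np.hstack([a["img"][50:350,150:500],cv2.resize(b["img"][160:310,210:400],None,fx=2,fy=2)])[:,:,::-1])
E
```

```text
{'clock': np.float64(2.683), 'position': array([441.666, 249.021,  87.345]), 'ee_rot': array([ 0.978, -0.209,  0.001, -0.001]), 'contact_force': array([ 0.776,  0.504, -0.237]), 'gripper_width': np.float64(-0.147)}
```

View pics/c.png

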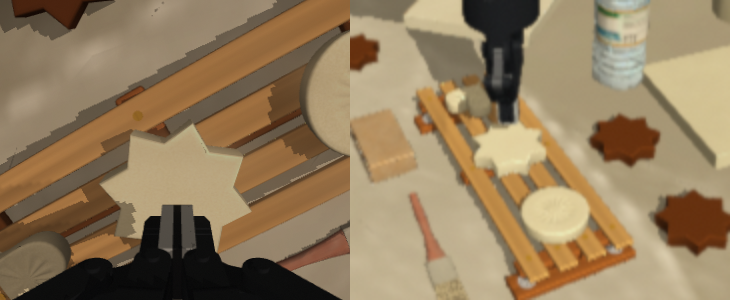

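Fingertips are shut and centred above the star, with the heart and medallion clear. I'm descending gently.

Request:
{"fn": "servo_tool", "kwargs": {"deltas": [0,0,0,0,0,0.006,0,0,0,0,0,0,0.006,0,0,0,0,0,0,0.006,0,0,0,0,0,0,0.004,0,0,0,0,0,0,0.002,0,0,0,0,0,0,0.002,0,0,0,0,0,0,0.001,0,0,0,0,0,0,0.001,0,0,0,0,0,0,0.001,0,0,0,0,0,0,0,0,0,0,0,0,0,0,0,0]}}

```text
schema error: expected a multiple of 7 numbers
```

Request:
{"fn": "servo_tool", "kwargs": {"deltas": [0,0,0,0,0,0.001,0,0,0,0,0,0,0.001,0,0,0,0,0,0,0,0,0,0,0,0,0,0,0]}}

```text
clock: 3.12
position: [441.2, 248.0, 84.4]
ee_rot: [0.978, -0.209, 0.0, -0.0]
contact_force: [-0.2, 0.5, -0.8]
gripper_width: 0.3
```

The first call was refused because of its row count, so I'm redoing it.

Request:
{"fn": "servo_tool", "kwargs": {"deltas": [0,0,0,0,0,0.006,0,0,0,0,0,0,0.006,0,0,0,0,0,0,0.005,0,0,0,0,0,0,0.004,0,0,0,0,0,0,0.002,0,0,0,0,0,0,0.001,0,0,0,0,0,0,0.001,0,0,0,0,0,0,0,0,0,0,0,0,0,0,0]}}

```text
clock: 3.87
position: [441.3, 248.2, 59.4]
ee_rot: [0.978, -0.209, 0.0, -0.0]
contact_force: [-0.6, 0.4, -0.4]
gripper_width: -0.1
```

Request:
{"fn": "servo_tool", "kwargs": {"deltas": [0,0,0,0,0,0.001,0,0,0,0,0,0,0.001,0,0,0,0,0,0,0.001,0,0,0,0,0,0,0,0,0,0,0,0,0,0,0]}}

```text
clock: 4.28
position: [441.4, 248.2, 56.5]
ee_rot: [0.978, -0.209, 0.0, -0.0]
contact_force: [-0.5, -0.3, 1.8]
gripper_width: -0.2
```

Request:
{"fn": "servo_tool", "kwargs": {"deltas": [0,0,0,0,0,0.001,0,0,0,0,0,0,0.001,0,0,0,0,0,0,0,0,0,0,0,0,0,0,0]}}

```text
clock: 4.62
position: [441.4, 248.2, 54.5]
ee_rot: [0.978, -0.209, 0.0, -0.0]
contact_force: [-0.6, 0.5, 5.1]
gripper_width: -0.0
```

Contact is made, at about 3–5 N. I'm holding for about a second.

Request:
{"fn": "servo_tool", "kwargs": {"deltas": [0,0,0,0,0,0,0,0,0,0,0,0,0,0,0,0,0,0,0,0,0,0,0,0,0,0,0,0,0,0,0,0,0,0,0,0,0,0,0,0,0,0]}}

```text
clock: 5.12
position: [441.4, 248.2, 54.4]
ee_rot: [0.978, -0.209, 0.0, -0.0]
contact_force: [0.0, 0.4, 4.3]
gripper_width: 0.1
```

Request:
{"fn": "servo_tool", "kwargs": {"deltas": [0,0,0,0,0,0,0,0,0,0,0,0,0,0,0,0,0,0,0,0,0,0,0,0,0,0,0,0,0,0,0,0,0,0,0,0,0,0,0,0,0,0]}}

```text
clock: 5.62
position: [441.3, 248.2, 54.4]
ee_rot: [0.978, -0.209, 0.0, -0.0]
contact_force: [-0.2, 0.7, 3.5]
gripper_width: -0.1
```

Request:
{"fn": "servo_tool", "kwargs": {"deltas": [0,0,0,0,0,-0.001,0,0,0,0,0,0,-0.001,0,0,0,0,0,0,-0.001,0,0,0,0,0,0,-0.002,0,0,0,0,0,0,-0.003,0,0,0,0,0,0,-0.006,0,0,0,0,0,0,-0.015,0,0,0,0,0,0,-0.025,0,0,0,0,0,0,-0.03,0,0,0,0,0,0,-0.03,0,0,0,0,0,0,-0.03,0,0,0,0,0,0,-0.025,0,0,0,0,0,0,-0.015,0,0,0,0,0,0,0,0,0,0,0,0,0,0,0]}}

```text
clock: 6.87
position: [440.9, 248.0, 238.9]
ee_rot: [0.978, -0.209, 0.0, -0.001]
contact_force: [0.5, 0.0, -0.7]
gripper_width: 0.2
```

Request:
{"fn": "servo_tool", "kwargs": {"deltas": [0,0,0,-0.02,0,0,0,0,0,0,-0.02,0.002,0,0,0,0,0,-0.02,0,0,0,0,0,0,0,0,0,0,0,0,0,0,0,0,0,0,0,0,0,0,0,0]}}

```text
clock: 7.37
position: [385.5, 270.5, 237.4]
ee_rot: [0.978, -0.209, -0.0, 0.001]
contact_force: [0.2, -0.1, -0.4]
gripper_width: -0.1
```

```bash
python3 - <<'E'
from h import *
d=cam("wrist");save(d,"w2")
hsv=cv2.cvtColor(d["img"],cv2.COLOR_RGB2HSV)
m=((hsv[...,1]<100)&(hsv[...,2]>175)).astype(np.uint8)
m=cv2.morphologyEx(m,cv2.MORPH_OPEN,np.ones((3,3)))
k,l,st,ce=cv2.connectedComponentsWithStats(m)
for i in range(1,k):
    if st[i,4]>800: print(st[i],ce[i].round(1),ray(d,[ce[i]],58).round(1))
s=sensors.read_state();print({k:np.round(s[k],3) for k in ("clock","position","contact_force")})
E
```

```text
[ 279   69   87   86 4663] [322.5 112.2] [[442.4 250.1  58. ]]
[ 201  148   51   54 1280] [228.4 172.6] [[428.7 352.9  58. ]]
{'clock': np.float64(7.417), 'position': array([385.783, 270.468, 237.502]), 'contact_force': array([ 0.052, -0.042, -0.276])}
```

View pics/w2.png

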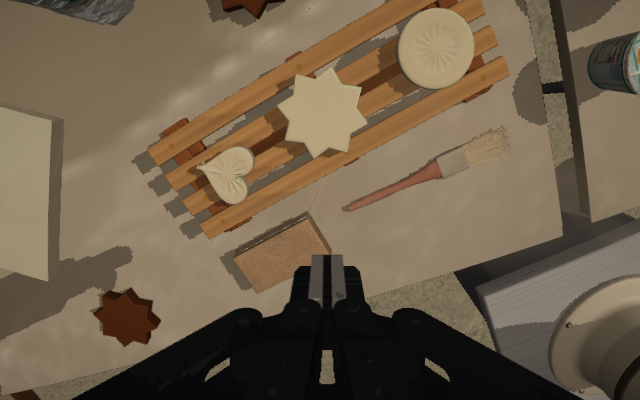

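The picture shows everything in place. The star is at (322,112) and measures within 0.2 mm of where it began; the heart is unmoved too.

```bash
python3 -c "
from h import *
print(workorder.job_done())"
```

```text
the job is handed in; nothing more can be done
None
```

I rested the shut fingertips on the middle of the star for about a second, then raised the hand about 180 mm and moved it aside. I handed the job in at about 7.4 s, and the hand-in reports no verdict.

- **Touch:** the tip was about 2 mm from the star's measured centre. The force read 3.5–5 N, with about 1 N of noise. The deck went down about 3–4 mm, judged from the tip height of 54.4 mm, against the limit of 11.5 mm.
- **After the touch:** in the wrist picture, the star and heart measured within about 0.2 mm of where they began. By eye, the medallion, brush and block also looked unmoved; I did not measure those three.
- **Disagreements:** the first side view put the star about 6–9 mm lower in y than the scene and wrist views. I used the wrist and scene values, and the close-up before contact bore them out. One servo call was refused because it had the wrong number of values; it moved nothing, and I sent it again.

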